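# Make up the desiccant carrier and crack open the sensor dry box

## Robot

A 6-joint arm with a two-finger parallel gripper is mounted at the origin on the work surface. World frame = base frame: x ahead of the robot, y to its left, z up, the work surface at z = 0. Lengths are in mm, angles in rad, forces in N, time in s.
With the tool pointing down it reaches from about 275 to 750 mm from the base axis. Payload 10.2 kg.
Tool frame: the origin (TCP) lies between the finger pads; the fingertips stand 17 mm ahead of it and the grasp point (between the pads) lies 2 mm behind it; y points along the fingers, x is the direction in which the jaws open and shut, and the axes are right-handed (so a half turn about y gives the same grasp; the last joint's range is limited). The gripper opens to 85 mm and grips with 20 to 120 N. Pads are 22 mm wide; open, the fingers measure 114 mm over their backs; the gripper's body (76 mm by 85 mm) begins 54 mm behind the grasp point. The pads swing forward as they close: fully open they stand 13 mm farther back than shut.
Start: joints at [-1.543, 0.313, 1.498, -0, 1.331, -0.223], TCP at [130.28, -508.585, 248.294] pointing down, gripper open.
Joint ranges: [-2.94, 2.94], [-0.97, 2.17], [0.19, 2.56], [-1.23, 4.37], [0.02, 3.11], [-2.88, 2.88]. Speed limits (rad/s): [2.39, 2.39, 3.01, 3.14, 3.14, 3.14].

## Interface

Orientations are given as a unit quaternion [w, x, y, z].
In Python, from rig import ctrl gives the robot as it stands.
- The arm moves only by the tool jog_arm, never from a script. Its argument "targets" is a list of rows, each an object with "offset": the shift along the tool's x, y, z in m, a list of three; "yaw": the turn about the tool's y in rad. In form: [{"offset": [dx, dy, dz], "yaw": yaw}, ...]. A call has 1 to 12 rows; each row is the pose to reach, as a shift and turn from the pose measured when the call began, along the tool's axes at that moment; what a row does not reach only later rows make up. A row lasts 1/12 s, in which the tool goes at most 41.7 mm and 7.16 degrees, less where a joint would pass 70% of its speed; a pose out of reach is approached as far as the arm can. A call with a gripper value outside its range is refused whole. "fingers" is the finger opening in m, from 0 to 0.0854, set as the call begins (left out, the last holds). The fingers move at their own pace and stop on an object; "grip_force" is the grip in N (left out, the last holds). Time passes only in rows, so rows that repeat a pose let the fingers close. It gives the time, the measured TCP pose, the force and the opening at its end, in the units of the state.
- ctrl.sense(): the state, without advancing time (a new reading comes with each control period).
- ctrl.capture(name): name is "scene" or "top"; returns a dict with "img" (384x512x3 uint8, red, green, blue), "intrinsics" (3x3 intrinsics, pixels), "T" (4x4, takes a point from camera to world coordinates). Camera axes: x right, y up, looking along -z (the intrinsics and any distortion apply to the point x, -y, -z); pixel columns grow to the right and rows downward; lengths in mm; the calibration is good to about 2 mm. A picture is of the moment at which its call begins. There is no depth.
- ctrl.finish_job(): hands the job in, once; it reports no verdict.
Trained networks look in the newest picture that a camera, given by its name, has taken for a name from the list of things; names that differ only in an ending like _2 or _b are one class to them, and where a whole thing is asked for, a point or a joint stands for the part that bears it (a point fixed in the world has none). Each returns a list of dicts, best first, with "score" (0 to 1); they miss things now and then, are a little off and sometimes report something else, mostly with a low value. They report only what shows in the picture. A call takes as long as a camera call. They do not tell look-alikes from the thing itself.
- ctrl.boxes_of(camera, target): "box" ([left, top, right, bottom] in pixels, round what is visible of it).
- ctrl.regions_of(camera, target): "region" (384x512 bool, what is visible of it) and "box" ([left, top, right, bottom] in pixels, round what is visible of it).
The state is a dict: "time_s": time; "joints": joint angles; "dq": joint speeds; "tau": joint torques, N m; "eef_pos": TCP position; "ee_rot": TCP orientation; "force": force on the tool from outside, world axes, zero at the start; "wrist_torque": the same for the moment, N m; "grip_width": opening from 0.0 (shut) to 1.0 (fully open).
Only numpy, scipy, OpenCV 4.12 (cv2) and the standard library are available. Lean on these libraries where they do the work, as an engineer would, in place of code of your own. Each camera call takes 0.05 s, during which the arm holds its last target.

## Task

Make up the desiccant carrier for the sensor dry box: set the perforated desiccant tin down flat in the middle of the round carrier plate, then the dial humidity gauge, face up, centred on top of the tin (set them down, do not drop them). Then pull the dry box's lid up by its handle until it breaks free of its sticky gasket, without throwing it wide, and finish while still holding the handle with the lid steady and just ajar, its front edge about 50 mm up, so that I can slip the carrier in. Leave everything else on the table where it is.

Things in the scene. Friction and masses are not known exactly. Their poses are not given: they have to be found in the camera images.
- plate: carrier plate: plain flat aluminium disc lying on the table, 100 mm across, 5 mm thick, loose, with a thin circle engraved round its middle; origin at the centre of its underside, z up
- tin: desiccant tin: flat round aluminium tin, 60 mm across, 16 mm high, about 75 g, its top pierced with rings of small dark holes; loose on the table; origin at the centre of its underside, z up
- gauge: humidity gauge: small flat round steel instrument, 46 mm across, 14 mm high, about 50 g, white dial with ticks and a needle on top; lies face up on the table, loose; origin at the centre of its underside, z out of the dial (up)
- drybox: sensor dry box: grey plastic box with gasketed lid, fixed to the table, 230 mm deep (its x), 260 mm wide (its y), rim 104 mm high, top of the closed lid 117 mm high; the front with two open draw latches is its -x face, towards the robot; origin at the centre of its underside
- handle (a point): lid handle: round steel bar 14 mm thick, 110 mm long, along the box's y, on two end posts (12 mm thick) that stand on the lid close to its front edge; the bar's axis is 30 mm above the lid's top (23 mm clear under the bar), 147 mm above the table when shut, at x = -90 mm, y = 0 in the box's frame; this point is the middle of the bar, it moves with the lid
- lid: the lid; its origin is the middle of the lid's hinge axis, on the far rim: x = +115 mm, y = 0 and 107 mm high in the box's frame; the axis runs along the box's y; the handle bar lies 205 mm in front of the axis and 40 mm above it when the lid is shut
- front_edge (a point): middle of the lid's front lower edge, 235 mm in front of the hinge axis; 107 mm above the table when shut
- lid_angle (a joint): opening angle of the lid in rad: 0 shut, grows as the front edge rises; the front edge's rise is 235 mm x sin(angle). The gasket along the front clings: straight up at the handle the pull grows to a peak of about 14 to 22 N in the first 1 to 3 mm, then by about 8 mm it has dropped to the lid's own weight (about 3 to 5 N at the handle). The hinge is free: let go, the lid falls shut
- tape: bystander: roll of white tape lying flat, 68 mm across, 18 mm high, with a 42 mm hole; must stay
- jar: bystander: closed white jar, 56 mm across, 62 mm high; must stay
- driver: bystander: screwdriver, 170 mm long, black handle, lying; must stay
- marker: bystander: small grey ball on a black round foot, 40 mm high; must stay
- mouse: bystander: black computer mouse; must stay
- pod: bystander: small white sensor pod, 40 x 28 x 13 mm; must stay
- battery: bystander: black battery pack, 95 x 62 x 24 mm; must stay
Mind the look-alikes: they are no part of the job. What is shaped like the tin but red or yellow is not meant. Several things have the shape of the plate; the one meant has the colours described above.

How it is judged (in metres and radians):
On the way, in this order (a step that is already met when the one before it is completed fails the run):
1. the tin stands flat and released in the middle of the plate, the box still shut (horizontal distance between tin and plate below 0.012 m and z of tin in the frame of plate between 0.002 and 0.009 m and angle between tin's own z axis and vertical below 0.1 rad and contact force between the fingers and tin below 0.1 N and value of joint lid_angle below 0.02 rad), for 0.2 s.
2. the gauge lies face up, centred and released on the tin, the box still shut (horizontal distance between gauge and tin below 0.012 m and z of gauge in the frame of tin between 0.013 and 0.02 m and angle between gauge's own z axis and vertical below 0.1 rad and contact force between the fingers and gauge below 0.1 N and value of joint lid_angle below 0.02 rad), for 0.2 s.
3. the lid has broken free of its gasket, held by the handle (value of joint lid_angle above 0.06 rad and contact force between the fingers and lid above 1 N and distance between the grasp point and handle below 0.04 m), for 0.1 s.
At the end, for the whole second after the job is handed in: The fingers hold the handle and the lid stays still, open 0.16 to 0.29 rad (front edge 37 to 67 mm up), propped by nothing else; the plate lies flat on the table, the tin flat on it within 12 mm of its centre, the gauge face up on the tin within 12 mm of the tin's centre (value of joint lid_angle between 0.16 and 0.29 rad and velocity of joint lid_angle between -0.1 and 0.1 rad/s and contact force between the fingers and lid above 1 N and distance between the grasp point and handle below 0.04 m and height (world z) of plate below 0.004 m and angle between plate's own z axis and vertical below 0.06 rad and horizontal distance between tin and plate below 0.012 m and z of tin in the frame of plate between 0.002 and 0.009 m and angle between each of tin, gauge's own z axis and vertical below 0.1 rad and horizontal distance between gauge and tin below 0.012 m and z of gauge in the frame of tin between 0.013 and 0.02 m and contact force between drybox and plate below 0.1 N and contact force between drybox and tin below 0.1 N and contact force between drybox and gauge below 0.1 N and contact force between drybox and tape below 0.1 N); the arm keeps its last pose, push and grip.
It fails at once if the lid is thrown wide (beyond 0.42 rad, front edge 96 mm up) (value of joint lid_angle above 0.42 rad).
It fails at once if the tin or the gauge is dropped (falls free faster than 0.5 m/s) ((linear speed of tin above 0.5 m/s and contact force between the fingers and tin below 0.05 N) or (linear speed of gauge above 0.5 m/s and contact force between the fingers and gauge below 0.05 N)).
It fails at once if a bystander is moved more than 30 mm (distance of any of tape, jar, driver, marker, mouse, pod, battery from where it was at the start of the episode above 0.03 m).
It also fails if it takes over 61 s, if anything falls off the work surface, if the arm or the gripper's body presses on something with over 40 N, if the wrist force passes 120 N, or if a joint passes its speed limit or range.

## Working session

There is one attempt and no reset: what is moved stays moved. The work goes in short steps, Python scripts to look and compute and a tool call to move; the robot and the scene stay as the last step left them, time stands still between calls to the robot, and variables do not carry over. Pictures are saved under pics/ and viewed, and the job is handed in when it is done.

Besides the shell and the picture viewer there is one more tool, called after "Emit:" as a command line: name --argument value ..., lists and objects as JSON in quotes. jog_arm: Moves the arm, as the interface text tells. Its arguments: {"type":"object","properties":{"targets":{"type":"array"},"fingers":{"type":"number"},"grip_force":{"type":"number"}},"required":["targets"]}

```bash
ls; mkdir -p pics; python3 - <<'E'
from rig import ctrl
import cv2
s=ctrl.sense();print(s)
for n in("scene","top"):
    c=ctrl.capture(n);print(n,c["intrinsics"],c["T"],[k for k in c])
    cv2.imwrite(f"pics/{n}0.png",c["img"][:,:,::-1])
E
```

```text
pics
{'time_s': 0.0, 'joints': array([-1.54339708e+00,  3.13474458e-01,  1.49845329e+00,  1.51763736e-05,
        1.33098303e+00, -2.23382096e-01]), 'dq': array([ 1.13519661e-04, -1.06602758e-03,  1.49893565e-03,  1.20831203e-03,
       -1.13817937e-03, -9.75494032e-05]), 'tau': array([ 5.11172493e-05, -4.12264431e+01, -2.59742260e+01, -1.87015826e-04,
        4.11340196e-03, -1.11711344e-06]), 'eef_pos': array([ 130.27868565, -508.33570603,  247.71644059]), 'ee_rot': array([ 0.55896821, -0.55824121,  0.43383587, -0.4332525 ]), 'force': array([-0.62575703, -0.14863642,  0.41007438]), 'wrist_torque': array([-0.03924463,  0.01684576, -0.01659866]), 'grip_width': 1.0013020062284383}
scene [[475.23255414   0.         251.74875254]
 [  0.         475.23255414 188.30056069]
 [  0.           0.           1.        ]] [[ 8.56610178e-01 -3.99351136e-01  3.26707320e-01  9.66905575e+02]
 [ 5.15789030e-01  6.46286949e-01 -5.62383193e-01 -7.49885983e+02]
 [ 1.34416896e-02  6.50255219e-01  7.59596914e-01  1.12920174e+03]
 [ 0.00000000e+00  0.00000000e+00  0.00000000e+00  1.00000000e+00]] ['img', 'intrinsics', 'T']
top [[462.86415474   0.         253.28904151]
 [  0.         462.86415474 180.62041758]
 [  0.           0.           1.        ]] [[-2.55164839e-02  9.89355222e-01 -1.43266024e-01  2.95280569e+02]
 [-9.99644726e-01 -2.41480873e-02  1.12823838e-02  3.84422207e+01]
 [ 7.70268483e-03  1.43503012e-01  9.89619904e-01  1.46269911e+03]
 [ 0.00000000e+00  0.00000000e+00  0.00000000e+00  1.00000000e+00]] ['img', 'intrinsics', 'T']
```

View pics/scene0.png

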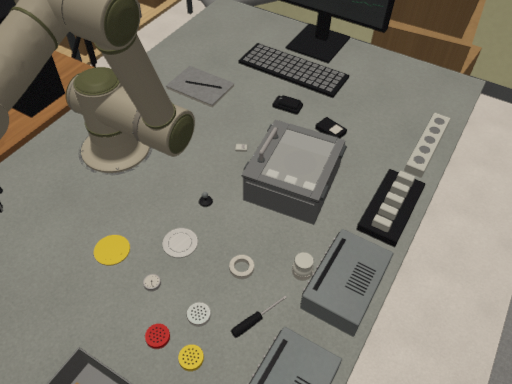

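View pics/top0.png

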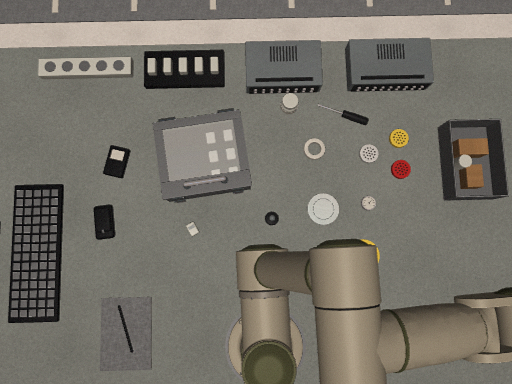

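Scene view: plate candidates are silver with engraved circle at (180,243) and yellow at (112,250). Tin candidates are silver at (199,314), red at (157,336) and yellow at (191,357). The gauge is at (152,282) and the box handle is near (268,140). The silver plate and silver tin fit the description. Next I'll confirm in crops and measure.

```bash
cat > h.py <<'E'
import numpy as np,cv2
from rig import ctrl
def ray(c,u,v):
    K=c["intrinsics"];T=np.array(c["T"])
    d=np.array([(u-K[0,2])/K[0,0],-(v-K[1,2])/K[1,1],-1.0])
    return T[:3,3],T[:3,:3]@d
def onz(c,u,v,z):
    o,d=ray(c,u,v);return o+d*(z-o[2])/d[2]
def proj(c,p):
    K=c["intrinsics"];T=np.array(c["T"]);q=T[:3,:3].T@(np.array(p,float)-T[:3,3])
    return np.array([K[0,0]*q[0]/-q[2]+K[0,2],K[1,1]*(-q[1])/-q[2]+K[1,2]])
E
python3 - <<'E'
from h import *
C={n:ctrl.capture(n) for n in("scene","top")}
for n in C:
    c=C[n]
    for t,h in(("plate",2.5),("tin",8),("gauge",7),("jar",31),("tape",9),("marker",15),("pod",6),("driver",10)):
        for r in ctrl.regions_of(n,t)[:4]:
            ys,xs=np.nonzero(r["region"]);
            if len(xs)==0: continue
            print(n,t,round(r["score"],2),[round(float(x)) for x in r["box"]],len(xs),onz(c,xs.mean(),ys.mean(),h)[:2].round(1))
c=C["scene"]["img"]; a=cv2.resize(c[215:375,80:240],(480,480),interpolation=3)
d=C["top"]["img"][120:240,290:430];b=cv2.resize(d,(560//2*1,480//2),interpolation=3)
o=np.zeros((480,780,3),np.uint8);o[:,:480]=a;o[:240,490:770]=b
d=cv2.resize(C["top"]["img"][100:210,145:260],(280,235),interpolation=3);o[242:477,490:770]=d
cv2.imwrite("pics/crop1.png",o[:,:,::-1])
E
```

```text
scene plate 0.98 [93, 239, 130, 266] 885 [ 264.9 -317. ]
scene plate 0.9 [163, 226, 200, 257] 839 [ 412.4 -197.5]
scene tin 0.92 [148, 324, 167, 351] 532 [ 533.5 -449.8]
scene tin 0.84 [178, 348, 204, 371] 561 [ 633.7 -449.8]
scene tin 0.58 [186, 302, 210, 329] 470 [ 586. -350.]
scene tin 0.55 [230, 297, 285, 336] 429 [ 709.  -291.8]
scene gauge 0.52 [142, 273, 159, 290] 272 [ 427.9 -339.9]
scene gauge 0.44 [242, 120, 343, 200] 5258 [539.8 259.2]
scene jar 0.64 [244, 122, 344, 204] 5263 [549.9 238. ]
scene jar 0.61 [272, 99, 303, 118] 393 [399.  471.7]
scene jar 0.57 [292, 254, 314, 281] 512 [ 751.1 -101.7]
scene jar 0.18 [315, 118, 346, 137] 417 [582.9 440. ]
scene tape 0.7 [228, 253, 255, 278] 323 [ 605.6 -175. ]
scene marker 0.67 [196, 192, 214, 207] 154 [391.6 -38.3]
scene pod 0.42 [234, 142, 244, 152] 60 [358.3 217.4]
scene driver 0.88 [227, 315, 262, 336] 352 [ 702.8 -310.3]
top plate 0.63 [309, 194, 340, 226] 826 [ 411.9 -197.2]
top tin 0.66 [391, 160, 412, 176] 291 [ 532.5 -449.4]
top tin 0.62 [316, 108, 369, 125] 243 [ 711.9 -298.8]
top tin 0.51 [361, 145, 376, 163] 282 [ 586.9 -349.6]
top tin 0.5 [389, 127, 410, 147] 292 [ 633.4 -450.4]
top gauge 0.52 [361, 198, 379, 209] 177 [ 428.  -340.1]
top jar 0.55 [280, 91, 301, 116] 294 [751.2 -99.6]
top jar 0.35 [312, 194, 339, 226] 744 [ 408.7 -192.7]
top tape 0.66 [302, 135, 326, 158] 257 [ 606.3 -173. ]
top marker 0.65 [150, 110, 254, 201] 7064 [593.4 185.3]
top marker 0.46 [263, 213, 280, 226] 135 [385.9 -32.8]
top driver 0.74 [322, 107, 370, 126] 240 [ 707.9 -305.9]
```

View pics/crop1.png

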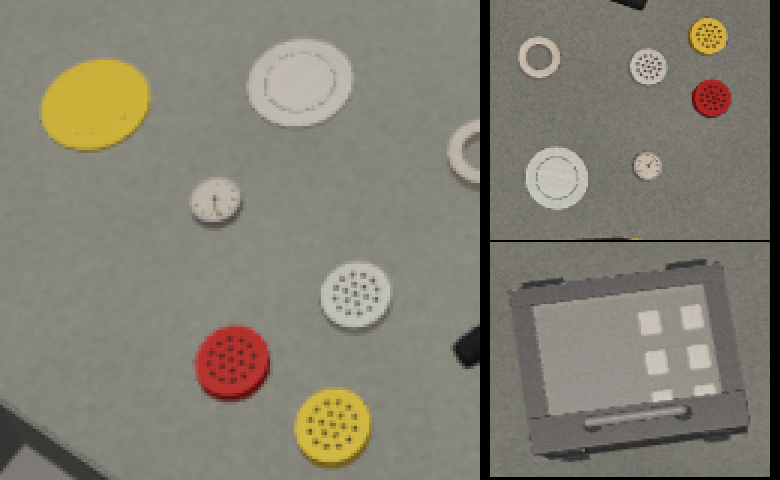

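The crop confirms it: the silver plate has the engraved ring, the silver tin is perforated, and the gauge is small with a needle. The two cameras agree to about 1 mm. Next I'll measure the box and handle pose and the tool axes.

```bash
cat >> h.py <<'E'
from scipy.spatial.transform import Rotation as Ro
def RT(s):
    q=s["ee_rot"];return Ro.from_quat([q[1],q[2],q[3],q[0]]).as_matrix()
def off(p,s=None):
    s=s or ctrl.sense();return ((RT(s).T@(np.array(p)-s["eef_pos"]))/1000).round(4)
E
python3 - <<'E'
from h import *
s=ctrl.sense();print(RT(s).round(3))
print("to above tin",off([586.5,-350,110]))
C={n:ctrl.capture(n) for n in("scene","top")}
o=np.zeros((440,800,3),np.uint8)
d=cv2.resize(C["top"]["img"][100:210,145:260],(400,383),interpolation=3);o[:383,:400]=d
d=cv2.resize(C["scene"]["img"][110:220,235:350],(400,383),interpolation=3);o[:383,400:]=d
cv2.imwrite("pics/box1.png",o[:,:,::-1])
for n in C:
  for t in("handle","drybox","lid"):
    for r in ctrl.boxes_of(n,t)[:2]: print(n,t,r["score"],r["box"])
E
```

```text
[[ 0.248  0.     0.969]
 [-0.969 -0.     0.248]
 [ 0.    -1.     0.   ]]
to above tin [-0.0404  0.1383  0.4813]
scene handle 0.84 [242.9, 123.5, 344.1, 198.0]
scene drybox 0.65 [239.7, 120.1, 347.0, 225.4]
scene lid 0.78 [240.6, 116.6, 346.1, 200.4]
top handle 0.71 [279.1, 92.7, 300.1, 116.5]
top handle 0.57 [359.0, 145.2, 374.9, 165.2]
top drybox 0.96 [149.2, 109.0, 251.9, 202.6]
top lid 0.67 [151.9, 111.2, 251.7, 198.4]
top lid 0.4 [341.1, 109.9, 369.5, 124.0]
```

View pics/box1.png

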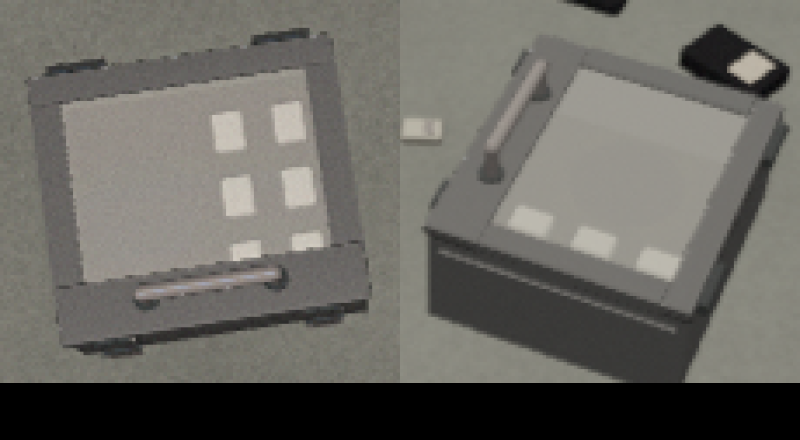

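The top crop shows the handle bar from (137,292) to (283,272). The scene crop shows it from local (142,65) to (90,148).

```bash
python3 - <<'E'
from h import *
C={n:ctrl.capture(n) for n in("scene","top")}
k=3.48
def m(n,a,b,o):
    P=[onz(C[n],o[0]+q[0]/k,o[1]+q[1]/k,147) for q in(a,b)]
    d=P[1]-P[0];print(n,((P[0]+P[1])/2).round(1),np.linalg.norm(d).round(1),np.arctan2(d[1],d[0]).round(3))
m("top",(283,272),(137,292),(145,100));m("scene",(90,148),(142,65),(235,110))
# fit box pose with lid corners (top z=117?) : refine by edges overlay
def box(cx,cy,th):
    R=np.array([[np.cos(th),-np.sin(th)],[np.sin(th),np.cos(th)]])
    return lambda x,y,z: [*(R@[x,y]+[cx,cy]),z]
th=0.13
# handle mid avg
for th in(0.10,0.14):
  B=box(592.,185.,th)
  for n in C:
    print(n,th,[proj(C[n],B(*p)).round(1).tolist() for p in((-120,-130,117),(-120,130,117),(115,130,117),(115,-130,117),(-90,55,147),(-90,-55,147))])
E
```

```text
top [487.9 160.9 147. ] 121.2 1.684
scene [489.9 164.8 147. ] 113.2 1.686
scene 0.1 [[246.0, 172.1], [281.2, 118.4], [351.5, 140.8], [322.8, 199.7], [281.2, 128.4], [266.5, 151.4]]
top 0.1 [[246.3, 182.3], [158.0, 193.2], [150.5, 115.9], [236.7, 105.5], [181.0, 178.5], [219.1, 173.8]]
scene 0.14 [[246.9, 173.7], [279.1, 118.9], [350.3, 139.4], [325.1, 199.1], [280.1, 129.0], [266.7, 152.4]]
top 0.14 [[247.7, 180.3], [159.8, 194.8], [149.1, 117.7], [235.0, 104.1], [182.3, 179.1], [220.2, 172.9]]
```

Emit:
jog_arm --targets '[{"offset":[-0.003,0.01,0.03],"yaw":0},{"offset":[-0.006,0.02,0.07],"yaw":0},{"offset":[-0.009,0.033,0.11],"yaw":0},{"offset":[-0.013,0.045,0.15],"yaw":0},{"offset":[-0.016,0.056,0.19],"yaw":0},{"offset":[-0.02,0.068,0.23],"yaw":0},{"offset":[-0.023,0.08,0.27],"yaw":0},{"offset":[-0.026,0.09,0.31],"yaw":0},{"offset":[-0.03,0.1,0.35],"yaw":0},{"offset":[-0.033,0.112,0.39],"yaw":0},{"offset":[-0.036,0.124,0.43],"yaw":0},{"offset":[-0.04,0.138,0.465],"yaw":0}]' --fingers 0.08 --grip_force 30

```text
time_s: 2.5
eef_pos: [573.1, -353.4, 110.0]
ee_rot: [0.559, -0.559, 0.433, -0.434]
force: [0.1, 0.0, -0.2]
grip_width: 0.939
```

Emit:
jog_arm --targets '[{"offset":[0,0.01,0.012],"yaw":0},{"offset":[0,0.025,0.0138],"yaw":0},{"offset":[0,0.04,0.0138],"yaw":0},{"offset":[0,0.052,0.0138],"yaw":0},{"offset":[0,0.062,0.0138],"yaw":0},{"offset":[0,0.07,0.0138],"yaw":0},{"offset":[0,0.077,0.0138],"yaw":0},{"offset":[0,0.082,0.0138],"yaw":0},{"offset":[0,0.086,0.0138],"yaw":0},{"offset":[0,0.086,0.0138],"yaw":0}]'

```text
time_s: 3.33
eef_pos: [586.3, -350.0, 23.5]
ee_rot: [0.559, -0.559, 0.433, -0.434]
force: [0.5, -0.4, -0.0]
grip_width: 0.939
```

```bash
python3 - <<'E'
from h import *
s=ctrl.sense();print(s["eef_pos"],s["force"])
c=ctrl.capture("scene");a=cv2.resize(c["img"][240:370,130:300],(680,520),interpolation=3)
cv2.imwrite("pics/g1.png",a[:,:,::-1])
E
```

```text
[ 586.2923623  -349.96640614   23.48053017] [ 0.54235721 -0.38759182 -0.02692959]
```

View pics/g1.png

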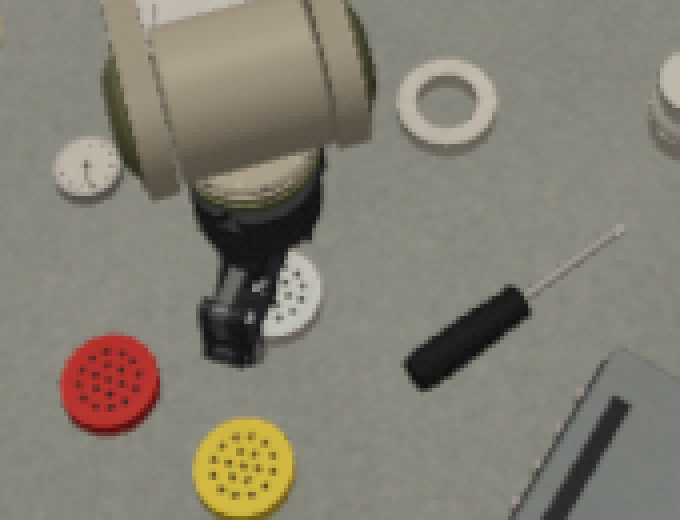

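The fingers straddle the tin, with the visible finger at (230,330) outside its near rim. I'll close now.

Emit:
jog_arm --targets '[{"offset":[0,0,0],"yaw":0},{"offset":[0,0,0],"yaw":0},{"offset":[0,0,0],"yaw":0},{"offset":[0,0,0],"yaw":0},{"offset":[0,0,0],"yaw":0},{"offset":[0,0,0],"yaw":0},{"offset":[0,0,0],"yaw":0},{"offset":[0,0,0],"yaw":0}]' --fingers 0.04 --grip_force 30

```text
time_s: 4.05
eef_pos: [586.8, -350.4, 25.3]
ee_rot: [-0.559, 0.559, -0.433, 0.434]
force: [-2.1, 1.2, 6.5]
grip_width: 0.667
```

Emit:
jog_arm --targets '[{"offset":[0,-0.003,0],"yaw":0},{"offset":[0,-0.008,0],"yaw":0},{"offset":[0,-0.016,0],"yaw":0},{"offset":[0,-0.026,0],"yaw":0},{"offset":[0,-0.036,0],"yaw":0},{"offset":[0,-0.045,0],"yaw":0},{"offset":[0,-0.05,0],"yaw":0},{"offset":[0,-0.05,0],"yaw":0}]'

```text
time_s: 4.72
eef_pos: [587.2, -350.7, 77.2]
ee_rot: [-0.559, 0.559, -0.432, 0.435]
force: [-0.3, -0.5, -0.6]
grip_width: 0.665
```

```bash
python3 - <<'E'
from h import *
s=ctrl.sense();print(s["eef_pos"],s["force"],s["grip_width"])
c=ctrl.capture("scene");a=cv2.resize(c["img"][240:370,130:300],(680,520),interpolation=3)
cv2.imwrite("pics/g2.png",a[:,:,::-1])
print(proj(c,s["eef_pos"]))
E
```

```text
[ 587.22051938 -350.68549234   77.16722364] [-0.31690038 -0.45585562 -0.56394513] 0.6646039852212379
[196.47682493 301.95222779]
```

View pics/g2.png

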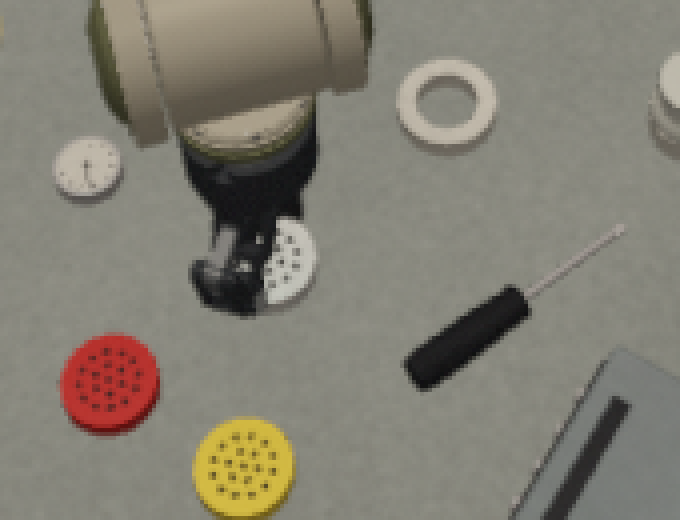

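```bash
python3 -c "
from h import *
print(off([412.2,-197.3,50]))"
```

```text
[-0.1918  0.0252 -0.1312]
```

Emit:
jog_arm --targets '[{"offset":[-0.006,0,-0.004],"yaw":0},{"offset":[-0.02,0,-0.014],"yaw":0},{"offset":[-0.04,0,-0.028],"yaw":0},{"offset":[-0.062,0,-0.043],"yaw":0},{"offset":[-0.086,0,-0.059],"yaw":0},{"offset":[-0.11,0,-0.075],"yaw":0},{"offset":[-0.134,0,-0.091],"yaw":0},{"offset":[-0.155,0.005,-0.106],"yaw":0},{"offset":[-0.173,0.01,-0.118],"yaw":0},{"offset":[-0.185,0.016,-0.126],"yaw":0},{"offset":[-0.191,0.021,-0.131],"yaw":0},{"offset":[-0.192,0.025,-0.131],"yaw":0}]'

```text
time_s: 5.77
eef_pos: [411.2, -196.0, 49.6]
ee_rot: [-0.559, 0.559, -0.433, 0.434]
force: [-0.5, -0.5, -0.6]
grip_width: 0.663
```

Emit:
jog_arm --targets '[{"offset":[0,0,0],"yaw":0},{"offset":[0,0,0],"yaw":0}]'

```text
time_s: 5.93
eef_pos: [411.4, -196.1, 49.4]
ee_rot: [-0.559, 0.559, -0.433, 0.434]
force: [0.4, -0.3, -0.4]
grip_width: 0.669
```

```bash
python3 - <<'E'
from h import *
s=ctrl.sense();print(s["eef_pos"],s["force"],s["grip_width"],off([412.2,-197.3,30]))
c=ctrl.capture("scene");a=cv2.resize(c["img"][180:280,110:240],(780,600),interpolation=3)
cv2.imwrite("pics/g3.png",a[:,:,::-1])
E
```

```text
[ 411.35482208 -196.12748716   49.41656228] [ 0.4206948  -0.25269933 -0.39367149] 0.6688578183096512 [0.0013 0.0194 0.0005]
```

View pics/g3.png

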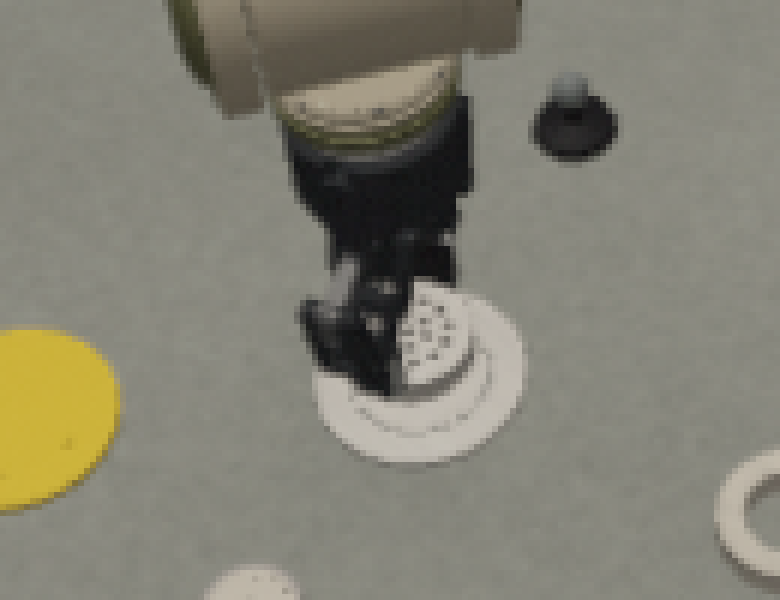

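The tin, at (435,335), is held level above the plate and a bit high in the picture because it is still raised. I'll lower it.

Emit:
jog_arm --targets '[{"offset":[0.001,0.004,0.001],"yaw":0},{"offset":[0.001,0.009,0.001],"yaw":0},{"offset":[0.001,0.013,0.001],"yaw":0},{"offset":[0.001,0.015,0.001],"yaw":0},{"offset":[0.001,0.016,0.001],"yaw":0},{"offset":[0.001,0.017,0.001],"yaw":0},{"offset":[0.001,0.018,0.001],"yaw":0},{"offset":[0.001,0.018,0.001],"yaw":0}]'

```text
time_s: 6.65
eef_pos: [412.8, -197.1, 31.5]
ee_rot: [-0.559, 0.559, -0.433, 0.434]
force: [-0.0, 0.3, -1.5]
grip_width: 0.668
```

Emit:
jog_arm --targets '[{"offset":[0,0.001,0],"yaw":0},{"offset":[0,0.001,0],"yaw":0},{"offset":[0,0.0015,0],"yaw":0}]'

```text
time_s: 6.9
eef_pos: [412.9, -197.1, 30.3]
ee_rot: [-0.559, 0.559, -0.433, 0.434]
force: [-1.9, 1.8, 9.6]
grip_width: 0.667
```

Emit:
jog_arm --targets '[{"offset":[0,0.001,0],"yaw":0},{"offset":[0,0.0015,0],"yaw":0},{"offset":[0,0.0015,0],"yaw":0}]'

```text
time_s: 7.15
eef_pos: [412.9, -197.1, 30.1]
ee_rot: [-0.559, 0.559, -0.433, 0.434]
force: [-6.6, 4.0, 19.9]
grip_width: 0.668
```

Contact is made. I'll ease off the pressure and open.

Emit:
jog_arm --targets '[{"offset":[0,-0.001,0],"yaw":0},{"offset":[0,-0.001,0],"yaw":0}]'

```text
time_s: 7.32
eef_pos: [413.1, -197.3, 31.5]
ee_rot: [-0.559, 0.559, -0.432, 0.434]
force: [0.4, -0.1, -0.6]
grip_width: 0.671
```

Emit:
jog_arm --targets '[{"offset":[0,0,0],"yaw":0},{"offset":[0,0,0],"yaw":0},{"offset":[0,0,0],"yaw":0},{"offset":[0,0,0],"yaw":0},{"offset":[0,0,0],"yaw":0}]' --fingers 0.08

```text
time_s: 7.73
eef_pos: [413.1, -197.3, 31.4]
ee_rot: [-0.559, 0.559, -0.432, 0.434]
force: [-0.3, -0.9, 0.2]
grip_width: 0.937
```

Emit:
jog_arm --targets '[{"offset":[0,-0.005,0],"yaw":0},{"offset":[0,-0.02,0],"yaw":0},{"offset":[0,-0.045,0],"yaw":0},{"offset":[0,-0.07,0],"yaw":0},{"offset":[0.02,-0.08,0.0],"yaw":0},{"offset":[0.05,-0.08,0.0],"yaw":0},{"offset":[0.085,-0.08,0],"yaw":0},{"offset":[0.12,-0.08,0],"yaw":0},{"offset":[0.14,-0.08,0],"yaw":0}]'

```text
time_s: 8.48
eef_pos: [448.2, -335.8, 112.3]
ee_rot: [-0.558, 0.559, -0.432, 0.435]
force: [0.7, 0.1, -0.2]
grip_width: 0.938
```

```bash
python3 - <<'E'
from h import *
C={n:ctrl.capture(n) for n in("scene","top")}
print(off([428,-340,60]))
for n in C:
    c=C[n]
    for t,h in(("plate",5),("tin",13),("gauge",7)):
        for r in ctrl.regions_of(n,t)[:4]:
            ys,xs=np.nonzero(r["region"]);
            if len(xs)==0: continue
            print(n,t,round(r["score"],2),[round(float(x)) for x in r["box"]],len(xs),onz(c,xs.mean(),ys.mean(),h)[:2].round(1))
a=cv2.resize(C["scene"]["img"][215:305,110:240],(780,540),interpolation=3)
cv2.imwrite("pics/g4.png",a[:,:,::-1])
E
```

```text
[-0.0007  0.0519 -0.0206]
scene plate 0.84 [164, 227, 201, 258] 437 [ 422.3 -198.8]
scene plate 0.28 [241, 118, 346, 199] 5256 [538.9 260.4]
scene tin 0.87 [168, 230, 189, 254] 350 [ 413.3 -198.4]
scene tin 0.75 [179, 347, 206, 369] 522 [ 635.2 -451.2]
scene tin 0.65 [146, 324, 169, 349] 519 [ 535.  -450.8]
scene gauge 0.64 [144, 273, 158, 290] 252 [ 430.3 -339.1]
top plate 0.88 [307, 192, 342, 225] 414 [ 410.9 -193.8]
top tin 0.7 [154, 111, 254, 202] 7028 [594.1 186. ]
```

View pics/g4.png

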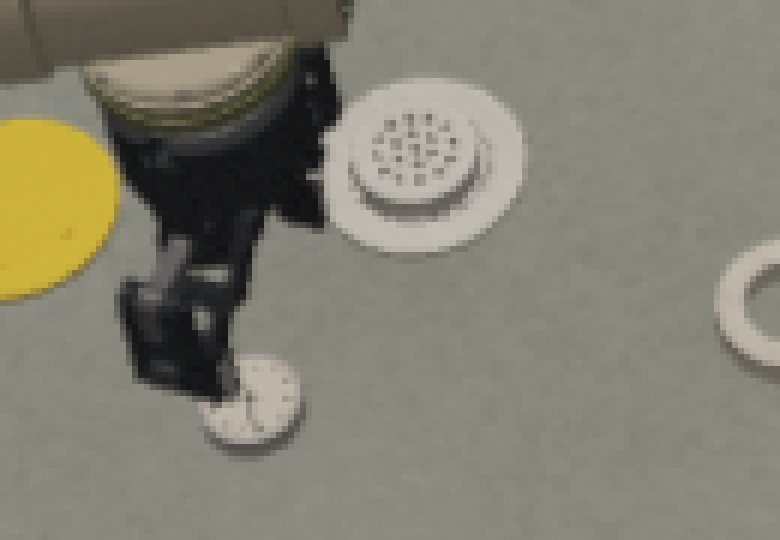

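The tin stands centred on the plate at about (413,-198). Next is the gauge. The tips swing lower as they close, so I'll grasp at TCP z about 30.

Emit:
jog_arm --targets '[{"offset":[-0.001,0.005,-0.012],"yaw":0},{"offset":[-0.001,0.015,-0.02],"yaw":0},{"offset":[-0.001,0.03,-0.0206],"yaw":0},{"offset":[-0.001,0.045,-0.0206],"yaw":0},{"offset":[-0.001,0.058,-0.0206],"yaw":0},{"offset":[-0.001,0.068,-0.0206],"yaw":0},{"offset":[-0.001,0.075,-0.0206],"yaw":0},{"offset":[-0.001,0.08,-0.0206],"yaw":0},{"offset":[-0.001,0.082,-0.0206],"yaw":0},{"offset":[-0.001,0.082,-0.0206],"yaw":0}]' --fingers 0.07

```text
time_s: 9.72
eef_pos: [427.8, -336.1, 30.0]
ee_rot: [-0.559, 0.559, -0.432, 0.434]
force: [0.4, -0.8, 0.1]
grip_width: 0.823
```

```bash
python3 - <<'E'
from h import *
s=ctrl.sense();print(s["eef_pos"],s["force"],s["grip_width"],off([428,-340,30]))
c=ctrl.capture("scene");a=cv2.resize(c["img"][225:315,90:220],(780,540),interpolation=3)
cv2.imwrite("pics/g5.png",a[:,:,::-1])
E
```

```text
[ 427.84096879 -336.06446206   29.95436328] [ 0.35708574 -0.8192297   0.06912457] 0.8231505417653205 [ 0.0039 -0.     -0.0008]
```

View pics/g5.png

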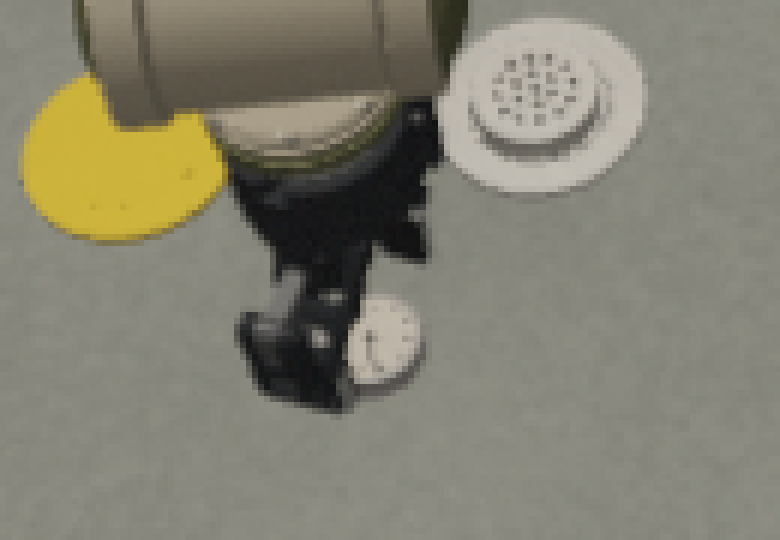

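Emit:
jog_arm --targets '[{"offset":[0.002,0,0],"yaw":0},{"offset":[0.004,0,-0.001],"yaw":0},{"offset":[0.004,0,-0.001],"yaw":0}]'

```text
time_s: 10.02
eef_pos: [428.1, -341.0, 30.7]
ee_rot: [-0.559, 0.559, -0.431, 0.435]
force: [0.5, -0.7, -1.0]
grip_width: 0.819
```

Emit:
jog_arm --targets '[{"offset":[0,0,0],"yaw":0},{"offset":[0,0,0],"yaw":0},{"offset":[0,0,0],"yaw":0},{"offset":[0,0,0],"yaw":0},{"offset":[0,0,0],"yaw":0},{"offset":[0,0,0],"yaw":0},{"offset":[0,0,0],"yaw":0},{"offset":[0,0,0],"yaw":0}]' --fingers 0.03 --grip_force 30

```text
time_s: 10.68
eef_pos: [428.1, -341.0, 30.7]
ee_rot: [-0.559, 0.559, -0.432, 0.435]
force: [-0.4, 0.6, 0.2]
grip_width: 0.349
```

The fingers closed to 30 mm above the gauge without contact, so the tips are shorter at this opening than I assumed (17 mm applies when shut). I'll open and go lower, to TCP z 18.

Emit:
jog_arm --targets '[{"offset":[0,0,0],"yaw":0},{"offset":[0,0,0],"yaw":0},{"offset":[0,0,0],"yaw":0},{"offset":[0,0,0],"yaw":0},{"offset":[0,0,0],"yaw":0},{"offset":[0,0,0],"yaw":0}]' --fingers 0.07

```text
time_s: 11.18
eef_pos: [428.1, -341.0, 30.7]
ee_rot: [-0.559, 0.559, -0.432, 0.435]
force: [0.5, 0.7, -0.5]
grip_width: 0.819
```

Emit:
jog_arm --targets '[{"offset":[-0.001,0.004,0],"yaw":0},{"offset":[-0.001,0.008,0],"yaw":0},{"offset":[-0.001,0.011,0],"yaw":0},{"offset":[-0.001,0.0125,0],"yaw":0},{"offset":[-0.001,0.0125,0],"yaw":0}]'

```text
time_s: 11.6
eef_pos: [427.7, -339.8, 17.7]
ee_rot: [-0.559, 0.559, -0.432, 0.434]
force: [0.8, 0.0, 0.1]
grip_width: 0.817
```

```bash
python3 - <<'E'
from h import *
s=ctrl.sense();print(s["eef_pos"],s["force"],s["grip_width"],off([428,-340,18]))
c=ctrl.capture("scene");a=cv2.resize(c["img"][225:315,90:220],(780,540),interpolation=3)
cv2.imwrite("pics/g6.png",a[:,:,::-1])
E
```

```text
[ 427.69289527 -339.83012487   17.65952924] [0.77317912 0.01418944 0.08273906] 0.816959695401375 [ 0.0002 -0.0003  0.0003]
```

View pics/g6.png

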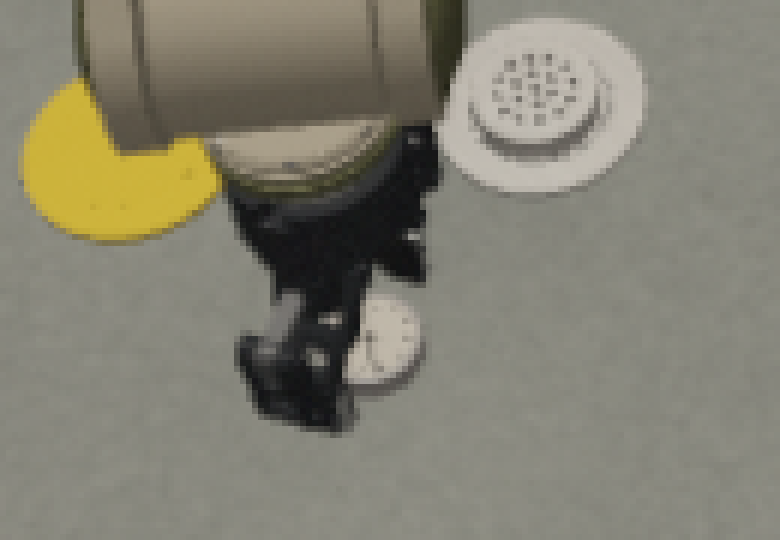

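The gauge (375,345) is unmoved, with the fingers now straddling it lower. I'll close.

Emit:
jog_arm --targets '[{"offset":[0,0,0],"yaw":0},{"offset":[0,0,0],"yaw":0},{"offset":[0,0,0],"yaw":0},{"offset":[0,0,0],"yaw":0},{"offset":[0,0,0],"yaw":0},{"offset":[0,0,0],"yaw":0},{"offset":[0,0,0],"yaw":0}]' --fingers 0.03 --grip_force 30

```text
time_s: 12.23
eef_pos: [428.0, -340.1, 18.4]
ee_rot: [-0.559, 0.559, -0.431, 0.435]
force: [-0.8, 0.8, 5.9]
grip_width: 0.519
```

Emit:
jog_arm --targets '[{"offset":[0,-0.003,0],"yaw":0},{"offset":[0,-0.01,0],"yaw":0},{"offset":[0,-0.02,0],"yaw":0},{"offset":[0,-0.032,0],"yaw":0},{"offset":[0,-0.044,0],"yaw":0},{"offset":[0,-0.054,0],"yaw":0},{"offset":[0,-0.06,0],"yaw":0},{"offset":[0,-0.06,0],"yaw":0}]'

```text
time_s: 12.9
eef_pos: [428.2, -340.4, 79.9]
ee_rot: [-0.559, 0.559, -0.431, 0.436]
force: [0.1, 0.5, 0.2]
grip_width: 0.518
```

```bash
python3 - <<'E'
from h import *
s=ctrl.sense();print(s["eef_pos"],s["force"],s["grip_width"])
c=ctrl.capture("scene");a=cv2.resize(c["img"][205:295,90:220],(780,540),interpolation=3)
print(off([412.8,-197.5,60]))
# tin & plate: bright-region ellipse fits
for u,v in((179.2,240.2),):print(onz(c,u,v,21))
cv2.imwrite("pics/g7.png",a[:,:,::-1])
E
```

```text
[ 428.18308003 -340.41111036   79.92892527] [0.1226359  0.50840326 0.19239405] 0.5175471762349956
[-0.142   0.0183  0.021 ]
[ 416.08769794 -200.13465096   21.        ]
```

View pics/g7.png

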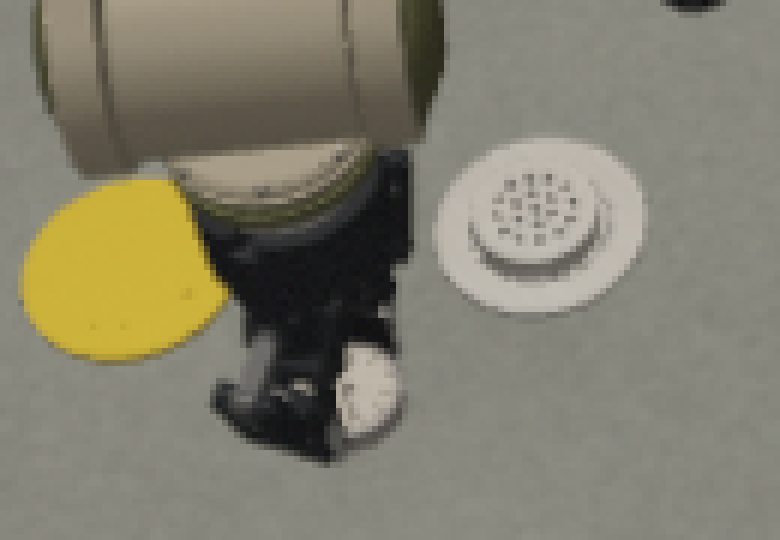

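The gauge is gripped (44 mm) and level. I'll carry it over the tin at about (414,-198.5).

Emit:
jog_arm --targets '[{"offset":[-0.005,0,0.001],"yaw":0},{"offset":[-0.016,0,0.003],"yaw":0},{"offset":[-0.032,0,0.006],"yaw":0},{"offset":[-0.05,0,0.009],"yaw":0},{"offset":[-0.068,0,0.012],"yaw":0},{"offset":[-0.086,0,0.015],"yaw":0},{"offset":[-0.104,0,0.018],"yaw":0},{"offset":[-0.12,0.002,0.02],"yaw":0},{"offset":[-0.132,0.007,0.022],"yaw":0},{"offset":[-0.139,0.014,0.022],"yaw":0},{"offset":[-0.141,0.02,0.022],"yaw":0},{"offset":[-0.141,0.025,0.022],"yaw":0}]'

```text
time_s: 13.95
eef_pos: [413.8, -197.8, 52.3]
ee_rot: [-0.559, 0.559, -0.431, 0.435]
force: [0.5, -0.3, -0.6]
grip_width: 0.514
```

Emit:
jog_arm --targets '[{"offset":[0,0,0],"yaw":0},{"offset":[0,0,0],"yaw":0}]'

```text
time_s: 14.12
eef_pos: [413.7, -198.2, 51.7]
ee_rot: [-0.559, 0.559, -0.432, 0.434]
force: [-0.4, 0.3, -0.4]
grip_width: 0.521
```

```bash
python3 - <<'E'
from h import *
s=ctrl.sense();print(s["eef_pos"],s["force"],s["grip_width"],off([413.8,-198.3,41.5]))
c=ctrl.capture("scene");a=cv2.resize(c["img"][190:280,110:240],(780,540),interpolation=3)
cv2.imwrite("pics/g8.png",a[:,:,::-1])
E
```

```text
[ 413.67882201 -198.1829426    51.74994672] [-0.37723185  0.32767578 -0.38521851] 0.520636533511374 [0.0001 0.0103 0.0001]
```

View pics/g8.png

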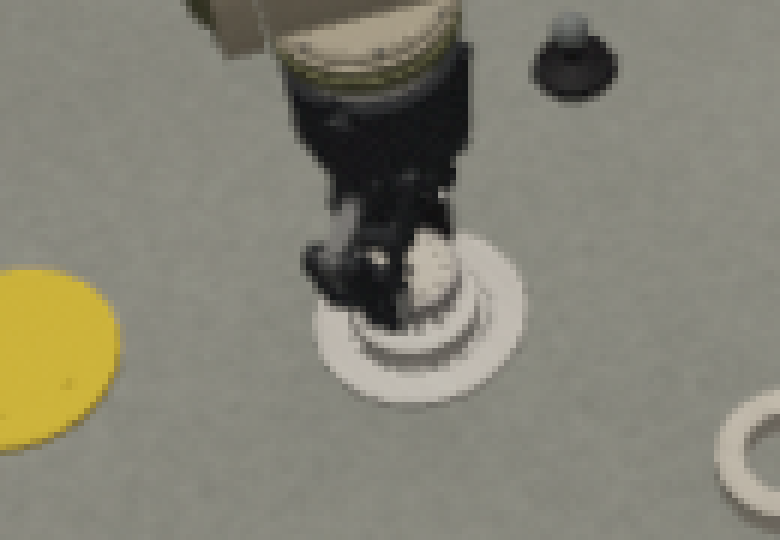

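The gauge is above the tin, at (430,275). I'll lower it gently.

Emit:
jog_arm --targets '[{"offset":[0,0.004,0],"yaw":0},{"offset":[0,0.007,0],"yaw":0},{"offset":[0,0.009,0],"yaw":0},{"offset":[0,0.0105,0],"yaw":0},{"offset":[0,0.0105,0],"yaw":0}]'

```text
time_s: 14.58
eef_pos: [413.7, -198.3, 41.3]
ee_rot: [-0.559, 0.559, -0.432, 0.435]
force: [0.5, 0.1, -0.1]
grip_width: 0.521
```

Emit:
jog_arm --targets '[{"offset":[0,0.0005,0],"yaw":0},{"offset":[0,0.001,0],"yaw":0},{"offset":[0,0.001,0],"yaw":0}]'

```text
time_s: 14.83
eef_pos: [413.8, -198.3, 40.3]
ee_rot: [-0.559, 0.559, -0.432, 0.435]
force: [1.0, -0.4, -0.7]
grip_width: 0.516
```

Emit:
jog_arm --targets '[{"offset":[0,0.0005,0],"yaw":0},{"offset":[0,0.001,0],"yaw":0},{"offset":[0,0.001,0],"yaw":0}]'

```text
time_s: 15.08
eef_pos: [413.8, -198.3, 39.4]
ee_rot: [-0.559, 0.559, -0.432, 0.435]
force: [0.3, 0.4, 0.1]
grip_width: 0.52
```

Emit:
jog_arm --targets '[{"offset":[0,0.0005,0],"yaw":0},{"offset":[0,0.001,0],"yaw":0},{"offset":[0,0.001,0],"yaw":0}]'

```text
time_s: 15.33
eef_pos: [413.8, -198.3, 39.3]
ee_rot: [-0.559, 0.559, -0.432, 0.435]
force: [-4.1, 2.0, 14.0]
grip_width: 0.519
```

Contact is made. I'll ease off, open and retreat straight up.

Emit:
jog_arm --targets '[{"offset":[0,-0.0005,0],"yaw":0},{"offset":[0,-0.0005,0],"yaw":0}]'

```text
time_s: 15.5
eef_pos: [414.0, -198.4, 40.0]
ee_rot: [-0.559, 0.559, -0.431, 0.435]
force: [-0.2, 1.3, -0.6]
grip_width: 0.516
```

Emit:
jog_arm --targets '[{"offset":[0,0,0],"yaw":0},{"offset":[0,0,0],"yaw":0},{"offset":[0,0,0],"yaw":0},{"offset":[0,0,0],"yaw":0},{"offset":[0,0,0],"yaw":0}]' --fingers 0.065

```text
time_s: 15.92
eef_pos: [413.9, -198.4, 39.9]
ee_rot: [-0.559, 0.559, -0.431, 0.435]
force: [1.0, 0.7, 0.6]
grip_width: 0.766
```

Emit:
jog_arm --targets '[{"offset":[0,-0.005,0],"yaw":0},{"offset":[0,-0.02,0],"yaw":0},{"offset":[0,-0.05,0],"yaw":0},{"offset":[0,-0.09,0],"yaw":0},{"offset":[0,-0.13,0],"yaw":0},{"offset":[0,-0.165,0],"yaw":0},{"offset":[0,-0.18,0],"yaw":0},{"offset":[0,-0.18,0],"yaw":0}]'

```text
time_s: 16.58
eef_pos: [414.4, -198.5, 223.9]
ee_rot: [-0.558, 0.56, -0.429, 0.437]
force: [0.1, -0.8, -0.2]
grip_width: 0.758
```

```bash
python3 - <<'E'
from h import *
s=ctrl.sense();print(s["eef_pos"],s["joints"])
C={n:ctrl.capture(n) for n in("scene","top")}
a=cv2.resize(C["scene"]["img"][200:290,110:240],(780,540),interpolation=3)
cv2.imwrite("pics/g9.png",a[:,:,::-1])
c=C["scene"]
print([proj(c,p).round(1) for p in ([412.2,-197.3,5],[413,-197.6,21],[413.8,-198.3,35])])
# what yaw needed: tool x should be along box x dir (th~0.114)
for th in (0.114,0.114+np.pi,0.114-np.pi):
    x=np.array([np.cos(th),np.sin(th),0]);x0=RT(s)[:,0]
    print(th,"turn about world z",np.arctan2(np.cross(x0,x)[2],x0@x))
E
```

```text
[ 414.39432581 -198.50375298  223.87504159] [-7.02123930e-01  1.84537669e-01  1.72975066e+00 -9.82028841e-04
  1.21513383e+00  6.16360009e-01]
[array([179.3, 242.1]), array([178.9, 239.1]), array([178.4, 236.5])]
0.114 turn about world z 1.4321804539895775
3.255592653589793 turn about world z -1.7094121996002158
-3.0275926535897932 turn about world z -1.7094121996002156
```

View pics/g9.png

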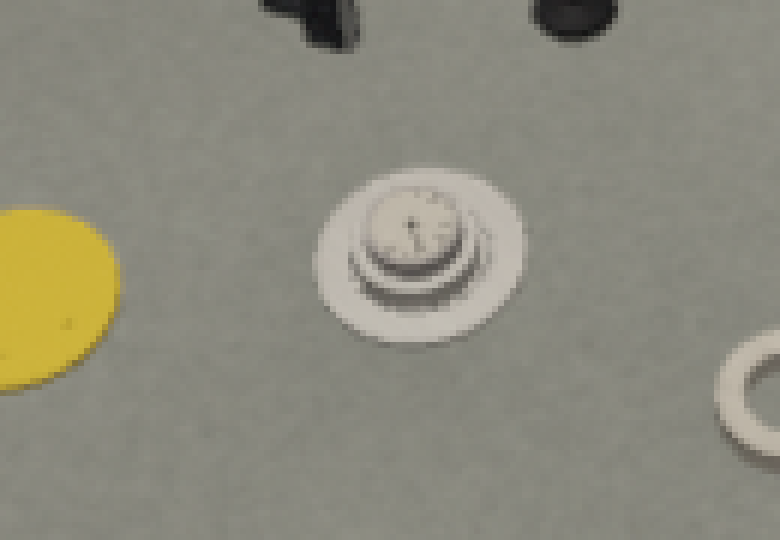

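The stack is good: the gauge is face up and centred at (412,227) on the tin, and both are centred on the plate. Next is the handle, which needs a yaw of about −1.43 about tool y.

```bash
python3 - <<'E'
from h import *
print(off([470,140,230]))
E
```

```text
[-0.3127 -0.0113  0.1393]
```

Emit:
jog_arm --targets '[{"offset":[-0.015,-0.005,0.007],"yaw":-0.08},{"offset":[-0.04,-0.01,0.018],"yaw":-0.2},{"offset":[-0.068,-0.012,0.03],"yaw":-0.32},{"offset":[-0.098,-0.012,0.044],"yaw":-0.44},{"offset":[-0.128,-0.012,0.057],"yaw":-0.56},{"offset":[-0.158,-0.012,0.07],"yaw":-0.68},{"offset":[-0.188,-0.012,0.084],"yaw":-0.8},{"offset":[-0.218,-0.012,0.097],"yaw":-0.92},{"offset":[-0.248,-0.012,0.11],"yaw":-1.04},{"offset":[-0.276,-0.012,0.123],"yaw":-1.16},{"offset":[-0.298,-0.012,0.133],"yaw":-1.27},{"offset":[-0.31,-0.011,0.139],"yaw":-1.35}]' --fingers 0.05

```text
time_s: 17.68
eef_pos: [469.7, 139.7, 228.1]
ee_rot: [-0.706, 0.708, 0.014, -0.014]
force: [-0.4, -0.2, 0.7]
grip_width: 0.587
```

Emit:
jog_arm --targets '[{"offset":[0,0,0],"yaw":-0.04},{"offset":[0,0,0],"yaw":-0.06}]'

```text
time_s: 17.85
eef_pos: [469.0, 140.6, 226.1]
ee_rot: [-0.705, 0.707, 0.035, -0.038]
force: [-0.2, -0.5, 0.6]
grip_width: 0.585
```

```bash
python3 - <<'E'
from h import *
s=ctrl.sense();print(s["eef_pos"],s["joints"].round(3),RT(s).round(3),s["grip_width"])
C={n:ctrl.capture(n) for n in("scene","top")}
a=cv2.resize(C["scene"]["img"][90:210,225:355],(650,600),interpolation=3)
cv2.imwrite("pics/h1.png",a[:,:,::-1])
a=cv2.resize(C["top"]["img"][95:215,140:270],(650,600),interpolation=3)
cv2.imwrite("pics/h2.png",a[:,:,::-1])
E
```

```text
[468.9503563  140.55796838 226.06822173] [ 0.053  0.257  1.633 -0.004  1.256 -0.049] [[ 0.995 -0.004 -0.103]
 [ 0.103 -0.004  0.995]
 [-0.004 -1.    -0.003]] 0.5848421951985645
```

View pics/h1.png

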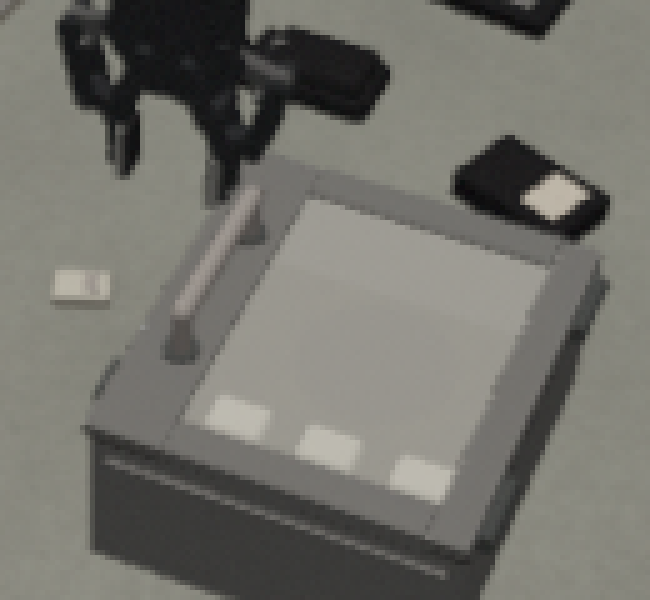

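View pics/h2.png

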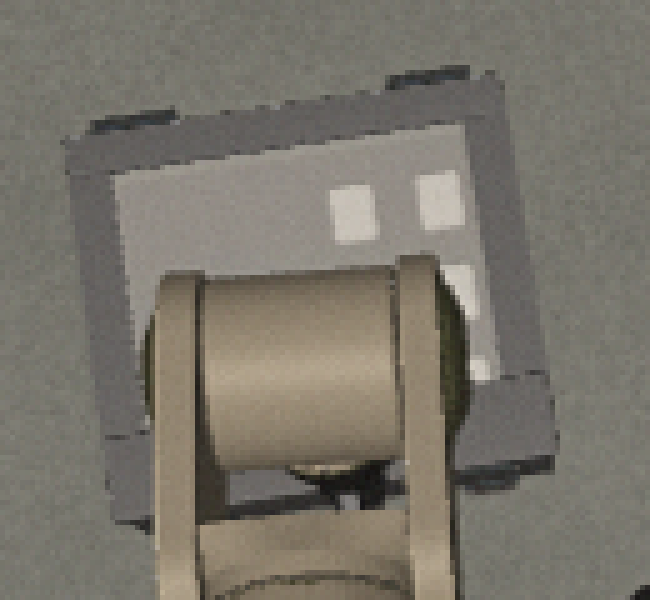

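```bash
python3 - <<'E'
from h import *
C={n:ctrl.capture(n) for n in("scene","top")}
hx,hy,th=489,163,0.114
R=np.array([[np.cos(th),-np.sin(th)],[np.sin(th),np.cos(th)]])
def W(x,y,z): return [*(R@[x+90,y]+[hx,hy]),z]
P=[(-120,-130,117),(-120,130,117),(115,130,117),(115,-130,117)]
o=[]
for n,(x0,y0) in(("scene",(225,90)),("top",(140,95))):
    c=C[n];a=cv2.resize(c["img"][y0:y0+100,x0:x0+130],(790//2*1,304),interpolation=3)if 0 else cv2.resize(c["img"][y0:y0+120,x0:x0+130],(650,600),interpolation=3)
    f=lambda p:tuple(((proj(c,W(*p))+0.5-[x0,y0])*5).astype(int).tolist())
    cv2.polylines(a,[np.array([f(p) for p in P])],True,(255,0,0),1)
    cv2.line(a,f((-90,-55,147)),f((-90,55,147)),(0,255,0),1)
    for p in((-90,-49,117),(-90,49,117)):cv2.circle(a,f(p),4,(255,255,0),1)
    o.append(a)
cv2.imwrite("pics/ov.png",cv2.resize(np.hstack(o),(800,369),interpolation=cv2.INTER_AREA)[:,:,::-1])
cv2.imwrite("pics/ov1.png",o[0][:,:,::-1])
print(off([489,163,200]))
E
```

```text
[0.0216 0.0275 0.0219]
```

View pics/ov.png

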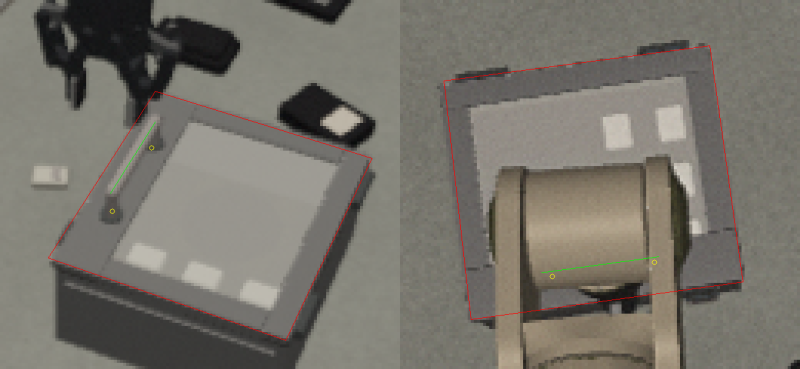

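View pics/ov1.png

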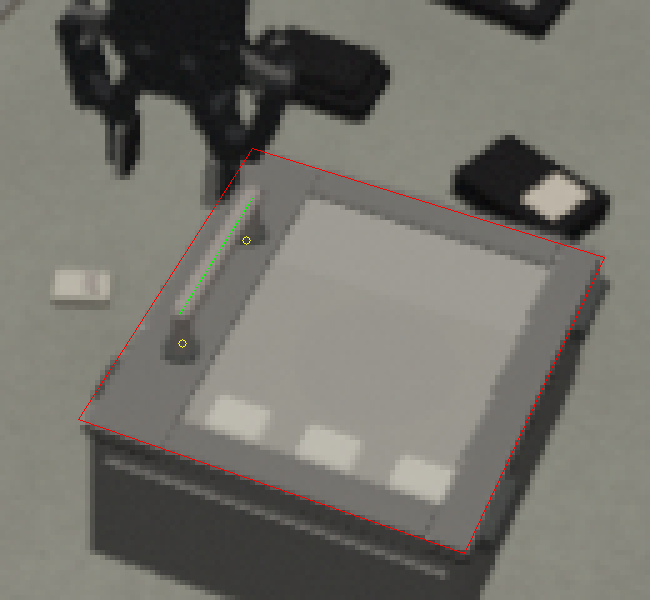

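The overlay matches the lid and bar to within 2 px. The handle is at (489,163,147) with yaw 0.114. I'll descend over the bar.

Emit:
jog_arm --targets '[{"offset":[0.008,0.0,0.008],"yaw":-0.011},{"offset":[0.017,0.005,0.017],"yaw":-0.011},{"offset":[0.0215,0.012,0.022],"yaw":-0.011},{"offset":[0.0215,0.022,0.022],"yaw":-0.011},{"offset":[0.0215,0.034,0.022],"yaw":-0.011},{"offset":[0.0215,0.046,0.022],"yaw":-0.011},{"offset":[0.0215,0.058,0.022],"yaw":-0.011},{"offset":[0.0215,0.068,0.022],"yaw":-0.011},{"offset":[0.0215,0.075,0.022],"yaw":-0.011},{"offset":[0.0215,0.08,0.022],"yaw":-0.011},{"offset":[0.0215,0.08,0.022],"yaw":-0.011}]'

```text
time_s: 18.97
eef_pos: [488.4, 162.7, 146.5]
ee_rot: [-0.705, 0.707, 0.037, -0.039]
force: [0.6, 0.4, -0.1]
grip_width: 0.59
```

```bash
python3 - <<'E'
from h import *
s=ctrl.sense();print(s["eef_pos"],s["force"],off([489,163,146]),RT(s)[:,0])
c=ctrl.capture("scene")
a=cv2.resize(c["img"][70:190,215:345],(650,600),interpolation=3)
cv2.imwrite("pics/h3.png",a[:,:,::-1])
E
```

```text
[488.37917202 162.67947217 146.52912501] [ 0.62161896  0.40526506 -0.07244437] [0.0007 0.0005 0.0003] [ 0.99417647  0.10773018 -0.00271293]
```

View pics/h3.png

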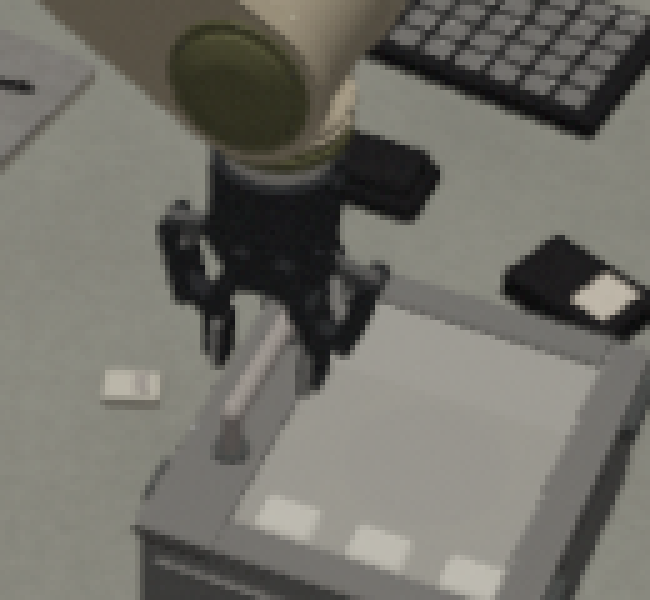

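The fingers straddle the bar at (260,360) midway. I'll close on it.

Emit:
jog_arm --targets '[{"offset":[0.0005,0,0],"yaw":0},{"offset":[0.0005,0,0],"yaw":0},{"offset":[0.0005,0,0],"yaw":0},{"offset":[0.0005,0,0],"yaw":0},{"offset":[0.0005,0,0],"yaw":0},{"offset":[0.0005,0,0],"yaw":0},{"offset":[0.0005,0,0],"yaw":0},{"offset":[0.0005,0,0],"yaw":0},{"offset":[0.0005,0,0],"yaw":0}]' --fingers 0.0 --grip_force 70

```text
time_s: 19.77
eef_pos: [489.0, 162.8, 147.9]
ee_rot: [-0.705, 0.708, 0.038, -0.039]
force: [-3.6, -1.0, 6.1]
grip_width: 0.139
```

Emit:
jog_arm --targets '[{"offset":[0,-0.001,0],"yaw":0},{"offset":[0.0005,-0.002,0],"yaw":0},{"offset":[0.0005,-0.003,0],"yaw":0},{"offset":[0.001,-0.004,0],"yaw":0},{"offset":[0.001,-0.005,0],"yaw":0},{"offset":[0.001,-0.006,0],"yaw":0},{"offset":[0.0015,-0.007,0],"yaw":0},{"offset":[0.002,-0.008,0],"yaw":0},{"offset":[0.002,-0.009,0],"yaw":0},{"offset":[0.002,-0.01,0],"yaw":0},{"offset":[0.002,-0.01,0],"yaw":0}]'

```text
time_s: 20.68
eef_pos: [491.1, 163.1, 158.3]
ee_rot: [-0.705, 0.708, 0.038, -0.039]
force: [0.9, 0.8, -6.9]
grip_width: 0.133
```

Emit:
jog_arm --targets '[{"offset":[0.0005,-0.002,0],"yaw":0},{"offset":[0.001,-0.005,0],"yaw":0},{"offset":[0.002,-0.008,0],"yaw":0},{"offset":[0.003,-0.012,0],"yaw":0},{"offset":[0.004,-0.016,0],"yaw":0},{"offset":[0.0055,-0.02,0],"yaw":0},{"offset":[0.007,-0.024,0],"yaw":0},{"offset":[0.0085,-0.027,0],"yaw":0},{"offset":[0.0095,-0.03,0],"yaw":0},{"offset":[0.0105,-0.032,0],"yaw":0},{"offset":[0.011,-0.033,0],"yaw":0},{"offset":[0.011,-0.033,0],"yaw":0}]'

```text
time_s: 21.68
eef_pos: [501.7, 164.5, 191.2]
ee_rot: [-0.705, 0.707, 0.038, -0.039]
force: [-1.8, 0.5, -5.6]
grip_width: 0.137
```

Emit:
jog_arm --targets '[{"offset":[0,0,0],"yaw":0},{"offset":[0,0,0],"yaw":0},{"offset":[0,0,0],"yaw":0}]'

```text
time_s: 21.93
eef_pos: [501.6, 164.5, 191.1]
ee_rot: [-0.705, 0.707, 0.038, -0.039]
force: [0.1, 1.8, -5.8]
grip_width: 0.133
```

```bash
python3 - <<'E'
from h import *
s=ctrl.sense();print(s["eef_pos"],s["force"],s["grip_width"],s["dq"].round(3))
C={n:ctrl.capture(n) for n in("scene","top")}
c=C["scene"]
a=cv2.resize(c["img"][70:260,150:370],(695,600),interpolation=3)
cv2.imwrite("pics/h4.png",a[:,:,::-1])
cv2.imwrite("pics/t4.png",C["top"]["img"][:,:,::-1])
# expected lid corners for several angles
th=0.114;R=np.array([[np.cos(th),-np.sin(th)],[np.sin(th),np.cos(th)]])
def W(x,y,z): return [*(R@[x+90,y]+[489,163]),z]
for al in(0,.1,.16,.2,.24,.28):
    f=lambda y:((proj(c,W(115-235*np.cos(al),y,107+235*np.sin(al)))+.5-[150,70])*3.16).round(0)
    print(al,f(-130),f(130))
E
```

```text
[501.6265204  164.48096556 191.11893301] [ 0.07398101  1.77477858 -5.84548615] 0.13277051004274623 [ 0.002  0.    -0.    -0.     0.002  0.001]
0 [287. 336.] [396. 164.]
0.1 [288. 319.] [398. 147.]
0.16 [289. 309.] [401. 137.]
0.2 [291. 302.] [403. 130.]
0.24 [293. 296.] [405. 124.]
0.28 [296. 290.] [408. 117.]
```

View pics/h4.png

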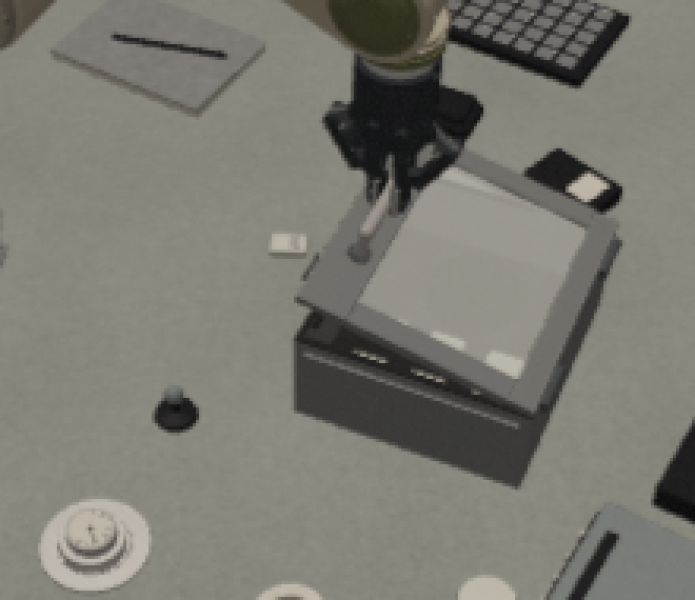

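View pics/t4.png

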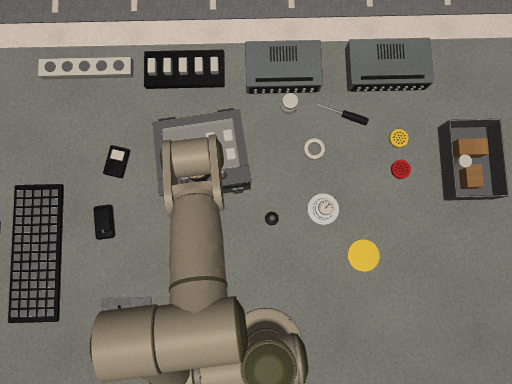

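The lid is ajar: its near front corner at (299,303) matches an angle of about 0.20–0.22. The handle is still gripped, the stack at (92,540) is intact, and the bystanders have not visibly moved. I'll hand in.

```bash
python3 - <<'E'
from h import *
print(ctrl.finish_job());s=ctrl.sense();print(s["time_s"],s["eef_pos"],s["force"],s["grip_width"])
E
```

```text
the job is handed in; nothing more can be done
None
the job is handed in; nothing more can be done
```

The job is handed in, at about 22 s of the 61 s allowed. It reported no verdict, as expected.

**What I did:** I set the silver perforated tin on the silver plate with the engraved ring, then the gauge face up on the tin. I then gripped the lid handle, eased the lid off its gasket with a slow pull, and held it just ajar.

**Last checks:**
- **Lid:** it stood open by about 0.20–0.22 rad, with the front edge about 50 mm up. This comes from the tool's height (43 mm above where it gripped the bar) and agrees with the camera view.
- **Grip:** the arm was still, about 6 N of lid weight hung on the tool, and the fingers were closed on the bar at a reading of 11–12 mm; the bar is 14 mm.
- **Stack:** the pictures show it intact and centred to within about 3 mm. One single-pixel estimate put the tin about 4–5 mm off the plate's centre, still inside the 12 mm limit.
- **Bystanders:** the last pictures show none of them visibly moved; I did not measure this. In the top view the arm partly covers the left side of the table.

**What went wrong on the way:**
- **Gauge:** my first attempt to grip it closed on air above it, because I had misjudged the fingertip reach. I opened and went lower, and the second grip held.
- **Tin:** it was probably held only by its upper rim, but it stayed level and was set down without a drop.

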